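# Close the cheese grater's guard and hold its bayonet cap at the half mark

### The arm

A 7-joint arm with a two-finger parallel gripper is mounted at the origin on the work surface. World frame = base frame: x ahead of the robot, y to its left, z up, the work surface at z = 0. Lengths are in m, angles in rad, forces in N, time in s.
With the tool pointing down it reaches from about 0.425 to 0.925 m from the base axis. Payload 6.8 kg.
Tool frame: the origin (TCP) lies between the finger pads; the fingertips stand 14 mm ahead of it and the grasp point (between the pads) lies 5 mm behind it; z points along the fingers, y is the line along which they close (so a half turn about z gives the same grasp; the last joint's range is limited). The gripper opens to 85 mm and grips with 20 to 120 N. Pads are 22 mm wide; open, the fingers measure 114 mm over their backs; the gripper's body (76 mm by 85 mm) begins 54 mm behind the grasp point. The pads swing forward as they close: fully open they stand 13 mm farther back than shut.
Start: joints at [1.057, 0.477, 0.022, 1.555, -0.011, 1.109, -0.083], TCP at [0.266, -0.62, 0.245] pointing down, gripper open.
Joint ranges: [-2.96, 2.96], [-0.34, 2.1], [-1.41, 1.46], [0.24, 2.44], [-1.37, 4.51], [0.17, 1.92], [-2.96, 2.96]. Speed limits (rad/s): [2.39, 2.39, 3.14, 3.14, 3.14, 3.14, 3.14].

### API

Orientations are given as a rotation vector (axis times angle).
In Python, from bench import r, eyes, ticket gives the robot as it stands. The module is installed in compiled form; this text tells all that it offers.
- The arm moves only by the tool arm_command, never from a script. Its argument "plan" is text: rows parted by semicolons, each of 4 numbers parted by spaces: the shift along the tool's x, y, z in m, then the turn about the tool's z in degrees. In form: tx ty tz yaw; .... A call has 1 to 20 rows; each row shifts and turns the commanded pose from where the row before left it, along the tool's axes as they then stand; what a row does not reach is not made up. A row lasts 1/8 s, in which the tool goes at most 62.5 mm and 10.7 degrees, less where a joint would pass 70% of its speed; a pose out of reach is approached as far as the arm can. A call is refused whole if a number of a shift passes 0.0625 or a number of a turn 10.7, either way. A call with a gripper value outside its range is refused whole. "hand" is the closure, from -1 (fully open) to 1 (shut), set as the call begins (left out, the last holds). The fingers move at their own pace and stop on an object; "grip_force" is the grip in N (left out, the last holds). Time passes only in rows, so rows that do not move let the fingers close. It gives the time, the measured TCP pose, the force, the opening and the grip force at its end, in the units of the state.
- r.get_obs(): the state, without advancing time (a new reading comes with each control period).
- eyes.grab_frame(name): name is "scene" or "top" or "wrist"; returns (picture, depth): 420x560x3 uint8, red, green, blue; 420x560 float32, m along the optical axis (not along the pixel's ray), 0 where there is no reading.
- eyes.calibration(name): a dict with "fov_y" (degrees; the focal length in pixels is half the picture's height over the tangent of half this angle, whatever the lens; pixels are square), "cx", "cy" (the principal point, pixels), "origin" and "attitude" of the camera in the world; the wrist camera has in their place "tool_from_camera" (4x4, takes a point from camera to tool coordinates, whose origin is the TCP and whose axes are the flange's). Camera axes: x right, y up, looking along -z (the intrinsics and any distortion apply to the point x, -y, -z); pixel columns grow to the right and rows downward; lengths in m; the calibration is good to about 2 mm. The wrist camera is an equidistant fisheye: a pixel r from the principal point sees the ray r / f radians off the axis. A picture is of the moment at which its call begins: read the wrist's pose just before it. calibration takes no time and is no camera call.
- ticket.hand_in(): hands the job in; it is judged then, once.
The state is a dict: "clock": time; "joints": joint angles; "qvel": joint speeds; "tau": joint torques, N m; "tcp_pos": TCP position; "orientation": TCP orientation; "contact_force": force on the tool from outside, world axes, zero at the start; "moment": the same for the moment, N m; "grip_width": finger opening in m; "gripper_force": force on a finger pad.
Only numpy, scipy, OpenCV 4.12 (cv2) and the standard library are available. Lean on these libraries where they do the work, as an engineer would, in place of code of your own. Each camera call takes 0.05 s, during which the arm holds its last target. There are 200 camera calls.

### The job

Get the cheese grater ready for its interlock test: gently lower the open steel guard until it lies shut on the housing, then take the black cap from its white ring and put it into the mouth, bar in line with the green marks, until its flange lies on the guard. Turn the cap clockwise (seen from above) until its bar points at the yellow half marks, stopping well short of the red lock marks where it would click, and finish still gripping it there, because a spring turns it back. Leave everything else on the counter where it is.

Things in the scene. Friction and masses are not known exactly. Their poses are not given: they have to be found in the camera images.
- grinder: cheese grater, fixed on the counter: white open-topped housing 180 (x) x 220 (y) x 90 mm high, lying motor (100 mm diameter, top 106 mm high) on its +y side from y = 110 to 230 mm, chute on its -x side out to x = -122 mm. Origin on the counter under the centre of the mouth; x points from the mouth to the guard's hinge, z up
- mouth (a point): centre of the mouth, level with the shut guard's top, 98 mm above the counter; axes as the grater's. Guard hole: octagon 64 mm across. 14 mm below this point lies the fixed bayonet plate, 10 mm thick: round hole 45 mm diameter with slots along +x and -x, 14 mm wide, reaching 30 mm from the centre. Under it the sprung rotor takes the lugs
- guard (a joint): hinge of the steel guard in rad: 0 = shut, positive = tilted up. Stiff: stays where left; a few N (up to about 8) down on its upper side closes it. Plate 180 (x) x 200 (y) x 8 mm, black lip at the front edge 60 mm wide, 12 mm higher. Paired marks round the hole: green in line with the grater's x, yellow 45 and red 90 degrees clockwise of green
- guard_hinge (a point): middle of the guard's hinge line (parallel to the grater's y), 90 mm towards +x of the grater's origin and 90 mm above the counter; the plate's underside passes through it
- guard_front (a point): middle of the guard's front edge, on its upper side, 180 mm from the hinge line
- cap: black bayonet cap, about 180 g, loose. Origin on its axis at the flange's underside, z up. Flange 76 mm diameter, 8 mm thick; above it a grip bar with white ends, 64 (x) x 20 (y) mm, 34 mm high, its top 42 mm above the origin. Half a turn makes no difference. Seated, its origin lies at the mouth point
- stand: white ring, fixed, 88 mm outer and 62 mm inner diameter, 46 mm high, origin under its centre; the cap's flange rests on it at the start
- rotor (a joint): angle in rad through which the inserted cap has turned the sprung rotor clockwise seen from above: 0 = bar at green (rest), 0.79 = half mark, 1.57 = red lock mark. Follows the lugs with up to 0.1 rad of play; a spring turns it back with about 0.06 N m at 0 and 0.15 N m at the half mark
- bottle1: bystander: black bottle, 54 mm diameter, 170 mm high, origin under its centre
- bottle2: bystander: green bottle, same size
- bottle3: bystander: amber bottle, same size
- jar: bystander: green jar with brass lid, 60 mm diameter, 75 mm high, origin under its centre
- cheese: bystander: block of yellow cheese 110 x 60 x 50 mm, origin under its centre
- bowl: bystander: white bowl 120 mm diameter, 50 mm high, origin under its centre
- spatula: bystander: spatula lying flat
- cap_foot (a point): middle of the cap's foot, 41 mm below its origin. Steel shaft below the flange 40 mm diameter (34 mm at the tip); two brass lugs along the cap's +x and -x, out to 28 mm from the axis, 10 mm wide, 2 to 14 mm above this point
Things that resemble listed ones, but are neither listed nor needed, are in the scene too. What is shaped like the cap but purple or turquoise is not meant.

How it is judged:
On the way, in this order (a step that is already met when the one before it is completed fails the run):
1. the guard is shut, the cap not yet in (value of joint guard below 0.04 rad and horizontal distance between cap and mouth above 0.05 m), for 0.2 s.
2. the cap is seated in the mouth, flange on the guard, not yet turned (value of joint guard below 0.04 rad and horizontal distance between cap and mouth below 0.005 m and z of cap in the frame of grinder between 0.094 and 0.102 m and value of joint rotor below 0.3 rad), for 0.1 s.
At the end, for the whole second after the job is handed in: Guard shut (under 0.04 rad); cap seated (origin within 5 mm of the mouth's axis and 4 mm of its height, tilt under 0.08 rad), its bar 0.785 +- 0.2 rad clockwise of the green marks with the rotor turned along (over 0.45 rad), still, and gripped by the fingers with more than 2 N (value of joint guard below 0.04 rad and horizontal distance between cap and mouth below 0.005 m and z of cap in the frame of grinder between 0.094 and 0.102 m and angle between cap's own z axis and vertical below 0.08 rad and angle between the x axis of cap and the x axis of grinder, either way round between 0.585 and 0.985 rad and value of joint rotor above 0.45 rad and angular speed of cap below 0.15 rad/s and contact force between the fingers and cap above 2 N); the arm keeps its last pose, push and grip.
It fails at once if the cap is turned on to the lock (rotor over 1.15 rad) (value of joint rotor above 1.15 rad).
It fails at once if the guard is slammed (over 4 rad/s) (velocity of joint guard below -4 rad/s).
It fails at once if a bystander is moved by more than 40 mm (distance of any of bottle1, bottle2, bottle3, jar, cheese, bowl, spatula from where it was at the start of the episode above 0.04 m).
It fails at once if a bottle or the jar is tipped over (angle between any of bottle1, bottle2, bottle3, jar's own z axis and vertical above 0.5 rad).
It also fails if it takes over 58 s, if anything falls off the work surface, if the arm or the gripper's body presses on something with over 40 N, if the wrist force passes 120 N, or if a joint passes its speed limit or range.

## Working session

There is one attempt and no reset: what is moved stays moved. The work goes in short steps, Python scripts to look and compute and a tool call to move; the robot and the scene stay as the last step left them, time stands still between calls to the robot, and variables do not carry over. Pictures are saved under pics/ and viewed, at most 10 in all, crops included, and the job is handed in when it is done.

Besides the shell and the picture viewer there is one more tool, called after "Request:" by a JSON object that holds its "method" and its "body". arm_command: Moves the arm, as the interface text tells. Its arguments: {"type":"object","properties":{"plan":{"type":"string"},"hand":{"type":"number"},"grip_force":{"type":"number"}},"required":["plan"]}

```bash
mkdir -p pics
cat > h.py <<'E'
import numpy as np,cv2
from scipy.spatial.transform import Rotation as R
from bench import r,eyes,ticket
def save(n,f): 
    im,d=eyes.grab_frame(n); cv2.imwrite(f'pics/{f}.png',im[...,::-1]); np.savez(f'{f}.npz',im=im,d=d); return im,d
E
python3 - <<'E'
from h import *
o=r.get_obs(); print({k:np.round(v,3) for k,v in o.items()})
for n in('scene','top','wrist'):
    print(n,eyes.calibration(n)); save(n,n+'0')
E
```

```text
{'clock': np.float64(0.0), 'joints': array([ 1.057,  0.478,  0.022,  1.556, -0.012,  1.109, -0.083]), 'qvel': array([ 0.001,  0.001,  0.001,  0.   , -0.001, -0.   , -0.   ]), 'tau': array([ 1.0000e-03, -5.9645e+01,  1.6080e+00, -2.8120e+01,  1.2000e-02,
        9.0000e-03,  0.0000e+00]), 'tcp_pos': array([ 0.266, -0.62 ,  0.244]), 'orientation': array([-3.075e+00, -6.330e-01,  1.000e-03]), 'contact_force': array([ 0.301,  0.145, -0.116]), 'moment': array([ 0.002, -0.055, -0.04 ]), 'gripper_force': np.float64(0.0), 'grip_width': np.float64(0.085)}
scene {'fov_y': 54.9441636903844, 'cx': 280.99781062183126, 'cy': 208.12717373251255, 'origin': array([1.3554511 , 0.04716718, 0.99014395]), 'attitude': array([0.55942632, 0.58866979, 1.52247751])}
top {'fov_y': 52.81888069057473, 'cx': 282.4112345988559, 'cy': 206.00372030051113, 'origin': array([0.32591493, 0.03002688, 1.4360185 ]), 'attitude': array([ 0.12234475, -0.09646254, -1.58673382])}
wrist {'fov_y': 65.70646984690485, 'cx': 281.639609411715, 'cy': 215.76696184946178, 'tool_from_camera': array([[ 1.39834365e-04,  9.56849329e-01,  2.90584482e-01,
         7.46005922e-02],
       [ 9.99999967e-01, -1.96613039e-04,  1.66198463e-04,
        -1.06270481e-03],
       [ 2.16159586e-04,  2.90584449e-01, -9.56849325e-01,
        -1.28215994e-01],
       [ 0.00000000e+00,  0.00000000e+00,  0.00000000e+00,
         1.00000000e+00]])}
```

View pics/scene0.png

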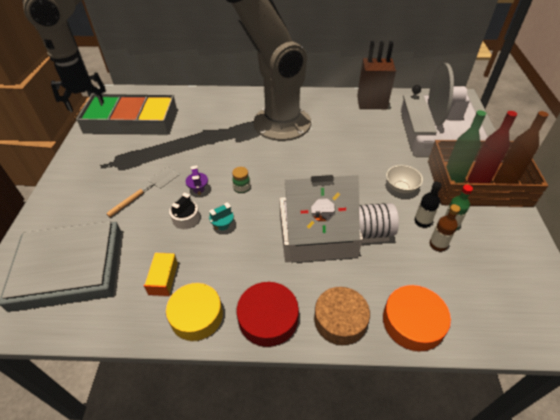

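View pics/top0.png

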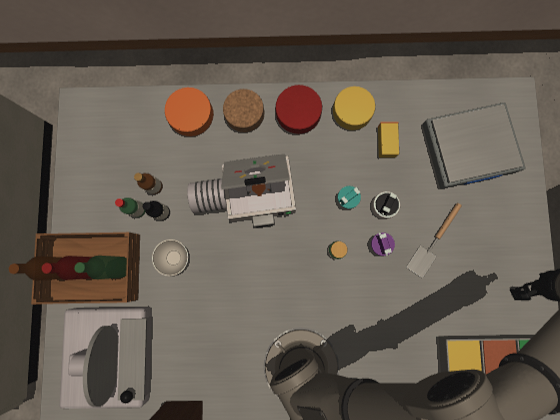

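The scene picture shows the open guard (around 322,205) with its lip at the top and the hinge away from the robot. The cap is on the white ring at (183,208) in scene and (386,205) in top. The purple and turquoise decoys stand next to it. Next I'll measure the grater, guard and cap.

```bash
cat >> h.py <<'E'
def cloud(n,d):
    c=eyes.calibration(n); f=210/np.tan(np.radians(c['fov_y']/2))
    v,u=np.mgrid[0:420,0:560]
    p=np.stack([(u-c['cx'])/f*d,-(v-c['cy'])/f*d,-d],-1)
    return p@R.from_rotvec(c['attitude']).as_matrix().T+c['origin']
E
python3 - <<'E'
from h import *
for n in('scene','top'):
    z=np.load(n+'0.npz'); P=cloud(n,z['d']); im=z['im'].astype(int)
    np.save(n+'P.npy',P)
    if n=='scene':
        for u,v in[(295,185),(350,185),(295,235),(350,235),(322,181),(287,250),(355,250)]: print(n,u,v,P[v,u].round(3))
        reg=P[184:238,294:354].reshape(-1,3); c=np.median(reg,0)
        for _ in range(3):
            m=np.linalg.svd(reg-reg.mean(0),full_matrices=0)[2][2]; e=abs((reg-reg.mean(0))@m); reg=reg[e<max(.003,np.median(e)*2)]
        print('plane',m,reg.mean(0),len(reg))
    else:
        for u,v in[(255,188),(262,222),(225,216),(294,210),(386,205),(230,200),(288,160)]: print(n,u,v,P[v,u].round(3))
        # stand/cap top points
        sub=P[185:225,365:410]; s=sub[...,2]
        q=sub[(s>.03)]; print('stand+cap',len(q),q.min(0),q.max(0),(q.min(0)+q.max(0))/2)
        q=sub[s>.075]; print('bar',len(q),q.mean(0)); X=q[:,:2]-q[:,:2].mean(0); print(np.linalg.svd(X,full_matrices=0)[1:])
        # housing rim
        sub=P[150:225,215:300].reshape(-1,3); q=sub[(abs(sub[:,2]-.09)<.008)][:,:2].astype(np.float32); print(cv2.minAreaRect(q))
        sub=P[170:220,185:230].reshape(-1,3);q=sub[sub[:,2]>.098]; print('motor',np.c_[q.min(0),q.max(0)])
E
python3 - <<'E'
import cv2
a=cv2.imread('pics/scene0.png')[165:265,265:405];b=cv2.imread('pics/top0.png')[140:240,180:320]
cv2.imwrite('pics/crop0.png',cv2.vconcat([cv2.resize(x,None,fx=4,fy=3,interpolation=2) for x in(a,b)]))
E
```

```text
scene 295 185 [0.585 0.054 0.225]
scene 350 185 [0.572 0.203 0.216]
scene 295 235 [0.67  0.057 0.116]
scene 350 235 [0.658 0.209 0.106]
scene 322 181 [0.579 0.126 0.235]
scene 287 250 [0.682 0.036 0.062]
scene 355 250 [0.659 0.232 0.038]
plane [-0.77501019 -0.19572451  0.60087529] [0.61315633 0.13364713 0.1569758 ] 3081
top 255 188 [0.582 0.141 0.051]
top 262 222 [0.466 0.118 0.068]
top 225 216 [ 0.496  0.249 -0.001]
top 294 210 [0.501 0.014 0.09 ]
top 386 205 [ 0.512 -0.282  0.086]
top 230 200 [0.538 0.22  0.084]
top 288 160 [0.664 0.03  0.097]
stand+cap 579 [ 0.32591493 -0.3359525   0.03015828] [0.56117951 0.03002688 1.4360185 ] [ 0.44354722 -0.15296281  0.73308839]
bar 139 [ 0.51080598 -0.28020462  0.13591767]
(array([0.84473795, 0.1249054 ]), array([[ 0.53494943, -0.84488408],
       [-0.84488408, -0.53494943]]))
((0.5791129469871521, 0.14659656584262848), (0.18838904798030853, 0.25618478655815125), 6.419188022613525)
motor [[0.32591493 0.62415743]
 [0.03002688 0.35730843]
 [0.0980224  1.4360185 ]]
```

View pics/crop0.png

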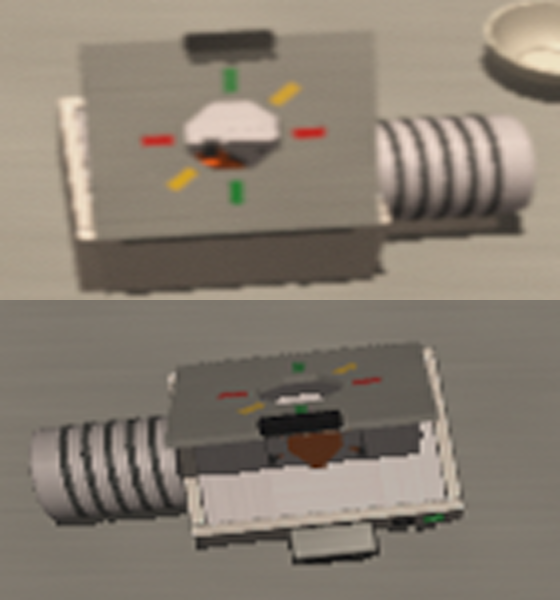

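Request:
{"method": "arm_command", "body": {"plan": "0 0 -0.005 -9.9;0 0 -0.005 -9.9;0 0 -0.005 -9.9;0 0 -0.005 -9.9;0 0 -0.005 -9.9;0 0 -0.005 -9.9;0 0 -0.005 -9.9;0 0 -0.005 -9.9;0 0 -0.005 -9.9;0 0 -0.005 -9.9"}}

```text
clock: 1.4
tcp_pos: [0.2662, -0.62, 0.2951]
orientation: [-1.509, -2.755, -0.001]
contact_force: [0.6, -0.0, -0.0]
grip_width: 0.0849
gripper_force: 0.0
```

```bash
cat >> h.py <<'E'
def pose():
    o=r.get_obs(); return o['tcp_pos'],R.from_rotvec(o['orientation']).as_matrix()
def go(x,y,z,yaw):
    t,M=pose(); ψ=np.degrees(np.arctan2(M[1,0],M[0,0]))
    dy=-((yaw-ψ+180)%360-180); print('tcp',t.round(4),'yaw %.2f'%ψ,'-> shift',(M.T@(np.array([x,y,z])-t)).round(4),'turn %.2f'%dy,'t %.1f'%r.get_obs()['clock'])
def wray(u,v,t,M):
    c=eyes.calibration('wrist'); f=210/np.tan(np.radians(c['fov_y']/2)); T=c['tool_from_camera']
    a=np.array([u-c['cx'],-(np.asarray(v)-c['cy'])]).T.reshape(-1,2); rr=np.linalg.norm(a,axis=1)+1e-9
    d=np.c_[a/rr[:,None]*np.sin(rr/f)[:,None],-np.cos(rr/f)]
    return t+M@T[:3,3], d@(M@T[:3,:3]).T
def wplane(u,v,z,t,M):
    o,d=wray(u,v,t,M); return o+d*((z-o[2])/d[:,2])[:,None]
E
python3 -c "
from h import *
go(.511,-.281,.28,122)"
```

```text
tcp [ 0.2662 -0.62    0.2951] yaw 122.57 -> shift [0.154  0.3888 0.0152] turn 0.57 t 1.4
```

Request:
{"method": "arm_command", "body": {"plan": "0.016 0.039 0.001 0;0.016 0.039 0.001 0;0.016 0.039 0.002 0;0.016 0.039 0.002 0;0.015 0.039 0.002 0;0.015 0.039 0.002 0;0.015 0.039 0.002 0;0.015 0.039 0.002 0;0.015 0.039 0.001 0;0.015 0.038 0 0;0 0 0 0;0 0 0 0"}}

```text
clock: 2.9
tcp_pos: [0.5128, -0.2829, 0.28]
orientation: [-1.517, -2.75, 0.001]
contact_force: [0.1, -0.2, -0.5]
grip_width: 0.0854
gripper_force: 0.0
```

Run:
```python
from h import *
t,M=pose(); np.savez('w1pose.npz',t=t,M=M); save('wrist','w1'); go(.63,.13,.32,122)
```

```text
tcp [ 0.5125 -0.2835  0.28  ] yaw 122.16 -> shift [ 0.2876  0.3195 -0.0403] turn 0.16 t 3.0
```

View pics/w1.png

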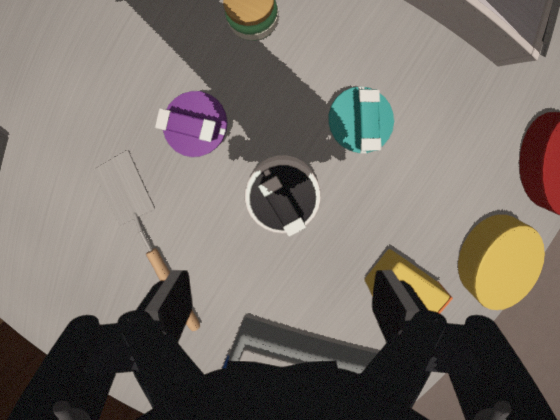

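The wrist picture shows the cap on the ring near (283,198). The white bar ends are at (270,186), partly shadowed, and (294,227). I'll extract both with masks.

Run:
```python
from h import *
z=np.load('w1.npz'); im=z['im']; p=np.load('w1pose.npz'); t,M=p['t'],p['M']
g=im.astype(int).sum(2)/3
print(g[172:240:3,248:322:3].astype(int))
# bar by depth
d=z['d']; print((d[172:240:4,248:322:4]*1000).astype(int))
cv2.imwrite('pics/w1c.png',cv2.resize(im[150:250,230:340,::-1],None,fx=6,fy=6,interpolation=2)[:600])
```

```text
[[162 149 178 220 170  44 110  92  12  20  24  16  11  13  11   0  17  23
   28 102 109 107 113 162 163]
 [163 157 224 206  66  45  84  23  13  25  12   9  18  16   9  18  18  16
    9  23 130 221 113 161 163]
 [161 219 218  63  67  17  11  18  82 109  36  13  14  17  12  14   8  22
   10  14  47 221 213 140 160]
 [194 224 146  66  49  15  61 107 110 111 105   8  15  22  17  16  16  21
   20  50  63 120 222 163 165]
 [218 210  66  65  87 107 111 113 109 109 111  63  19  12  10  14  25  61
   65  66  66  68 220 212 164]
 [223 139  65  72 216 221 130 111 110 110 108  51   9  13  21  23  65  67
   60  65  61  60 137 220 162]
 [223  86  66  66 135 224 197 115 113  71  13  18  16   7  45  65  62  62
   65  63  62  63  72 222 157]
 [221  68  63  59  64 207 225 191  80  24  18  10   9  17  23  60  58  61
   58  59  62  57  70 223 169]
 [218  59  57  62  63  79  89  55  57  64  65  61  34  26  11  40  64  62
   60  65  58  59  58 217 175]
 [219  61  61  59  60  62  53  52  55  62  63  62  62  59  14  14  56  64
   63  62  60  58  61 219 176]
 [218  68  63  60  61  62  66  40  56  59  61  63 
[... 1993 characters left out ...]
 330 332 330 331 330 366 366 367 367 366 374
  422]
 [376 367 368 368 368 367 369 333 331 332 332 333 345 368 367 369 368 374
  424]
 [425 376 369 370 369 367 369 334 334 334 333 335 334 366 370 369 370 425
  425]
 [427 379 370 371 370 371 372 372 336 334 336 334 334 342 369 370 380 426
  426]
 [429 429 379 373 371 372 372 372 336 336 337 336 335 336 372 380 428 429
  429]
 [429 430 430 382 373 374 373 372 373 337 336 335 336 338 338 430 430 431
  430]
 [432 432 431 432 432 384 374 374 375 337 337 337 338 338 430 433 432 433
  431]
 [434 433 434 432 433 434 434 434 434 386 338 341 433 433 435 436 432 434
  434]
 [437 436 437 433 437 436 434 435 436 435 436 435 435 434 435 435 435 435
  434]]
```

View pics/w1c.png

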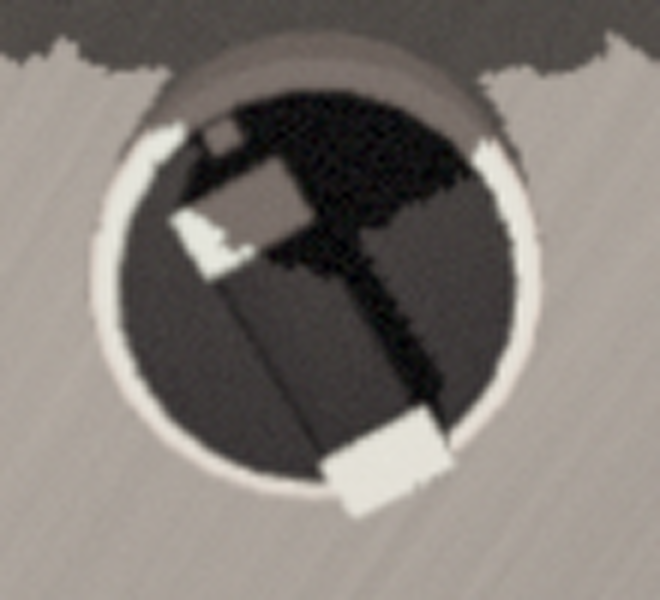

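The crop shows the bar running from (242,215) to (388,460) in crop pixels. The depth image separates the bar top cleanly, so I'll fit a rectangle to it.

```bash
cat >> h.py <<'E'
def wcloud(d,t,M):
    v,u=np.mgrid[0:420,0:560]; o,k=wray(u.ravel(),v.ravel(),t,M)
    ax=M@eyes.calibration('wrist')['tool_from_camera'][:3,2]
    return (o+k*(d.ravel()/-(k@ax))[:,None]).reshape(420,560,3)
def bar(d,t,M,zt,c,rad=.05):
    P=wcloud(d,t,M).reshape(-1,3); q=P[(np.hypot(*(P[:,:2]-c).T)<rad)&(abs(P[:,2]-zt)<.008)&(d.ravel()>0)]
    print('bar z',np.median(q[:,2]),len(q)); X=q[:,:2]; m=X.mean(0); v=np.linalg.svd(X-m,full_matrices=0)[2][0]
    print(cv2.minAreaRect(X.astype(np.float32)),m,'ang',np.degrees(np.arctan2(v[1],v[0]))%180)
E
python3 - <<'E'
from h import *
z=np.load('w1.npz'); p=np.load('w1pose.npz'); t,M=p['t'],p['M']
bar(z['d'],t,M,.088,[.511,-.281])
u,v=np.array([242,388])/6+230,np.array([215,460])/6+150
w=wplane(u,v,.088,t,M);print(w, w.mean(0))
E
```

```text
bar z 0.08774273827063983 1223
((0.5199767351150513, -0.2924043834209442), (0.02048042230308056, 0.06387612968683243), 62.03074645996094) [ 0.51912363 -0.29145547] ang 152.19829553896687
[[ 0.49877777 -0.28084258  0.088     ]
 [ 0.54294946 -0.30416503  0.088     ]] [ 0.52086362 -0.2925038   0.088     ]
```

Request:
{"method": "arm_command", "body": {"plan": "0 0 -0.01 0;0.024 0.026 -0.01 0;0.024 0.027 -0.01 0;0.024 0.027 -0.01 0;0.024 0.027 0 0;0.024 0.027 0 0;0.024 0.027 0 0;0.024 0.027 0 0;0.024 0.027 0 0;0.024 0.027 0 0;0.024 0.026 0 0;0.024 0.026 0 0;0.023 0.026 0 0;0 0 0 0;0 0 0 0", "hand": 1}}

```text
clock: 4.82
tcp_pos: [0.6311, 0.1296, 0.3206]
orientation: [1.519, 2.749, -0.001]
contact_force: [-0.1, 0.6, 0.1]
grip_width: 0.0001
gripper_force: 0.0
```

Request:
{"method": "arm_command", "body": {"plan": "0.007 -0.014 0.025 0;0.007 -0.014 0.025 0;0.0067 -0.0135 0.0115 0;0.0067 -0.0135 0.0115 0;0.0045 -0.009 0.0115 0;0.0045 -0.009 0.0115 0;0.0033 -0.0067 0.0125 0;0.0033 -0.0067 0.0125 0;0 0 0 0"}}

```text
clock: 5.95
tcp_pos: [0.5335, 0.1211, 0.1979]
orientation: [-1.515, -2.75, 0.003]
contact_force: [0.4, 1.4, 1.1]
grip_width: 0.0
gripper_force: 0.0
```

Request:
{"method": "arm_command", "body": {"plan": "0.0022 -0.0045 0.0135 0;0.0022 -0.0045 0.0135 0;0.0011 -0.0022 0.014 0;0.0011 -0.0022 0.014 0;0 0 0.011 0;0 0 0.011 0;0 0 0.005 0;0 0 0.005 0;0 0 0.003 0;0 0 0 0"}}

```text
clock: 7.2
tcp_pos: [0.5201, 0.1199, 0.1119]
orientation: [1.516, 2.749, -0.002]
contact_force: [-9.4, -3.4, 26.9]
grip_width: 0.0002
gripper_force: 13.5
```

Run:
```python
from h import *
t,M=pose(); np.savez('w2pose.npz',t=t,M=M); save('wrist','w2'); go(.52,.12,.28,122)
print(r.get_obs()['contact_force'])
```

```text
tcp [0.5201 0.1199 0.1119] yaw 122.24 -> shift [-0.0002 -0.     -0.1681] turn 0.24 t 7.2
[-8.63787306 -3.12809975 26.3460273 ]
```

View pics/w2.png

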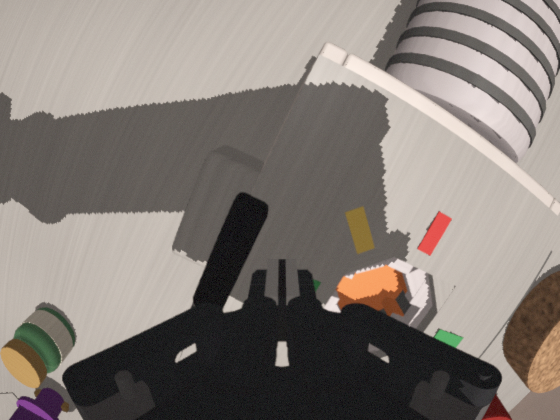

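The guard lies shut: fingertips at about 98 mm with 27 N of reaction. The hole is near (385,300) and the marks are visible. I'll rise and measure the mouth from above.

Request:
{"method": "arm_command", "body": {"plan": "0 0 -0.03 0;0 0 -0.04 0;0 0 -0.05 0;-0.006 0.014 -0.04 0;-0.006 0.014 -0.03 0;-0.006 0.014 0 0;-0.006 0.014 0 0;0 0 0 0;0 0 0 0;0 0 0 0"}}

```text
clock: 8.5
tcp_pos: [0.5794, 0.1294, 0.2989]
orientation: [-1.516, -2.751, 0.001]
contact_force: [0.0, 0.1, 0.4]
grip_width: -0.0004
gripper_force: 0.0
```

Run:
```python
from h import *
t,M=pose(); np.savez('w3pose.npz',t=t,M=M); im,d=save('wrist','w3'); print(t,r.get_obs()['contact_force'])
hsv=cv2.cvtColor(im,cv2.COLOR_RGB2HSV)
P=wcloud(d,t,M)
for n,lo,hi in(('green',50,75),('yellow',18,32),('red',174,180),('red2',0,5)):
    m=cv2.inRange(hsv,(lo,110,50),(hi,255,255)); k,l,s,c=cv2.connectedComponentsWithStats(m)
    for i in range(1,k):
        if s[i,4]>60:
            w=wplane(c[i,:1],c[i,1:],.098,t,M)[0]
            if np.hypot(*(w[:2]-[.58,.13]))<.12: print(n,s[i,4],c[i].round(1),w.round(4),np.median(P[l==i],0).round(4))
```

```text
[0.57944592 0.12937935 0.29886129] [-0.12190691 -0.24992084  0.1268151 ]
green 137 [235.1 172. ] [0.5276 0.1228 0.098 ] [0.5273 0.123  0.0985]
yellow 189 [263.7 146.2] [0.5387 0.161  0.098 ] [0.5387 0.161  0.0985]
yellow 137 [297.  237.4] [0.6203 0.0969 0.098 ] [0.6202 0.0969 0.0984]
red2 184 [303.2 148.2] [0.5735 0.1806 0.098 ] [0.5734 0.1809 0.0985]
red2 148 [260.2 235.7] [0.5857 0.0773 0.098 ] [0.5856 0.0777 0.0984]
```

View pics/w3.png

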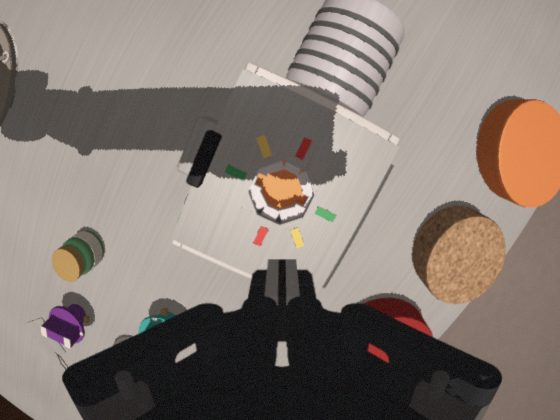

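The marks agree: the mouth is at (0.5796, 0.1290) with the grater's yaw at 6.75°, and the guard is flat. Now the cap: turn to yaw 152°, then travel.

Request:
{"method": "arm_command", "body": {"plan": "0 0 0 -10;0 0 0 -10;0 0 0 -9.9;0 0 0 0", "hand": -1}}

```text
clock: 9.05
tcp_pos: [0.5799, 0.1292, 0.2993]
orientation: [-0.758, -3.049, -0.0]
contact_force: [0.7, -0.4, 0.0]
grip_width: 0.0723
gripper_force: 0.0
```

```bash
python3 -c "
from h import *
go(.52,-.2924,.16,152.1)"
```

```text
tcp [0.5799 0.1292 0.2993] yaw 152.06 -> shift [-0.1447 -0.4005  0.1393] turn -0.04 t 9.1
```

Request:
{"method": "arm_command", "body": {"plan": "-0.0145 -0.04 0 0;-0.0145 -0.04 0 0;-0.0145 -0.04 0 0;-0.0145 -0.04 0 0;-0.0145 -0.04 0.01 0;-0.0145 -0.04 0.01 0;-0.0145 -0.04 0.02 0;-0.0144 -0.04 0.03 0;-0.0144 -0.04 0.03 0;-0.0144 -0.0405 0.03 0;0 0 0.009 0;0 0 0 0;0 0 0 0"}}

```text
clock: 10.68
tcp_pos: [0.522, -0.2909, 0.1615]
orientation: [0.754, 3.048, 0.0]
contact_force: [-0.4, 0.7, -0.2]
grip_width: 0.0854
gripper_force: 0.0
```

Run:
```python
from h import *
t,M=pose(); im,d=save('wrist','w4')
bar(d,t,M,.088,[.52,-.2924],.045); go(.52,-.2924,.072,152.1)
```

```text
bar z 0.08780702668526766 2813
((0.5199432969093323, -0.2928013205528259), (0.020761625841259956, 0.06398911774158478), 62.149662017822266) [ 0.51797263 -0.29161107] ang 152.17662221563432
tcp [ 0.5221 -0.291   0.1616] yaw 152.23 -> shift [ 0.0014 -0.0022  0.0896] turn 0.13 t 10.7
```

Request:
{"method": "arm_command", "body": {"plan": "0.0013 -0.0023 0.02 0;0 0 0.03 0;0 0 0.025 0;0 0 0.0135 0;0 0 0 0;0 0 0 0"}}

```text
clock: 11.48
tcp_pos: [0.5194, -0.2939, 0.0726]
orientation: [0.756, 3.048, -0.0]
contact_force: [0.3, -1.1, -0.4]
grip_width: 0.0857
gripper_force: 0.0
```

Request:
{"method": "arm_command", "body": {"plan": "0 0 0 0;0 0 0 0;0 0 0 0;0 0 0 0;0 0 0 0;0 0 0 0;0 0 0 0;0 0 0 0", "hand": 1, "grip_force": 60}}

```text
clock: 12.48
tcp_pos: [0.519, -0.2939, 0.0722]
orientation: [0.756, 3.049, -0.0]
contact_force: [-0.3, 0.1, 5.3]
grip_width: 0.0193
gripper_force: 59.4
```

Request:
{"method": "arm_command", "body": {"plan": "0 0 -0.005 0;0 0 -0.015 0;0 0 -0.025 0;0 0 -0.03 0;0 0 -0.03 0;0 0 -0.03 0;0 0 -0.02 0;0 0 0 -10;0 0 0 -10;0 0 0 -10;0 0 0 -4.6;0 0 0 0;0 0 0 0"}}

```text
clock: 14.1
tcp_pos: [0.5185, -0.2938, 0.2268]
orientation: [0.182, -3.136, -0.0]
contact_force: [0.1, -0.3, -0.7]
grip_width: 0.0192
gripper_force: 58.6
```

```bash
python3 -c "
from h import *
go(.5796,.1290,.23,186.75)"
```

```text
tcp [ 0.5185 -0.2938  0.2268] yaw -173.35 -> shift [-0.1097  0.4128 -0.0032] turn -0.10 t 14.1
```

Request:
{"method": "arm_command", "body": {"plan": "-0.011 0.041 0 0;-0.011 0.041 0 0;-0.011 0.041 0 0;-0.011 0.041 0 0;-0.011 0.041 0 0;-0.011 0.041 0 0;-0.011 0.041 0 0;-0.011 0.041 0 0;-0.011 0.041 0 0;-0.011 0.041 0 0;0 0.003 0 0;0 0 0 0;0 0 0 0;0 0 0 0"}}

```text
clock: 15.85
tcp_pos: [0.5796, 0.1279, 0.2268]
orientation: [0.181, -3.136, 0.001]
contact_force: [0.3, -1.0, -0.8]
grip_width: 0.0192
gripper_force: 58.9
```

Run:
```python
from h import *
go(.5796,.1290,.23,186.75)
t,M=pose(); im,d=save('wrist','w5')
P=wcloud(d,t,M).reshape(-1,3); q=P[(np.hypot(*(P[:,:2]-t[:2]).T)<.045)&(P[:,2]>t[2]-.045)&(P[:,2]<t[2]+.005)]
print(len(q), q.min(0)-t,q.max(0)-t)
q=q[abs(q[:,2]-t[2]+.018)<.004]; c,rad=cv2.minEnclosingCircle(q[:,:2].astype(np.float32)); print('flange',len(q),c-t[:2],rad)
```

```text
tcp [0.5796 0.1279 0.2268] yaw -173.38 -> shift [-0.0002  0.0011 -0.0032] turn -0.13 t 15.8
7510 [-0.03666711 -0.03645044 -0.02663948] [0.02100671 0.03891254 0.00498506]
flange 6055 [0.00128234 0.00130609] 0.03813188523054123
```

View pics/w5.png

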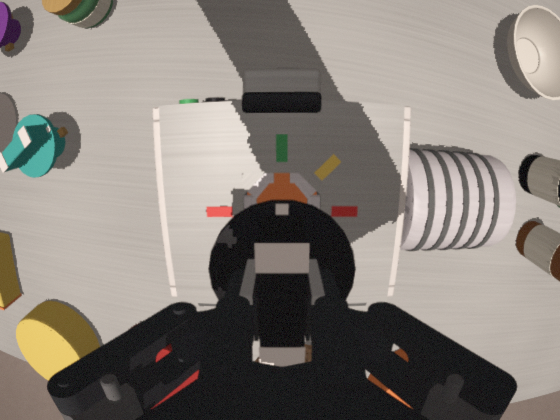

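The cap is held upright, with its bar along the green marks. The red marks at (219,211) and (344,211) are visible, so the mouth can be measured in the same view as the flange.

Run:
```python
from h import *
z=np.load('w5.npz'); t,M=pose(); im,d=z['im'],z['d']; hsv=cv2.cvtColor(im,cv2.COLOR_RGB2HSV)
ct=[]
for n,lo,hi in(('g',50,75),('y',18,32),('r',0,5)):
    m=cv2.inRange(hsv,(lo,110,50),(hi,255,255)); k,l,s,c=cv2.connectedComponentsWithStats(m)
    for i in range(1,k):
        w=wplane(c[i,:1],c[i,1:],.098,t,M)[0]
        if s[i,4]>60 and 130<c[i,1]<230: print(n,s[i,4],c[i],w)
P=wcloud(d,t,M).reshape(-1,3); zf=t[2]-.018
q=P[(np.hypot(*(P[:,:2]-t[:2]).T)<.05)&(abs(P[:,2]-zf)<.004)]
# circle fit on the front arc edge from plane-cast contour
from scipy.optimize import least_squares
a=M.T@np.c_[q[:,:2]-t[:2],q[:,2]*0].T; a=a[:2].T
b=np.round(a[:,1]/.001); e=np.array([a[b==j][a[b==j][:,0].argmax()] for j in range(-34,35) if (b==j).any()]); e=e[e[:,0]>.005]
s=least_squares(lambda p:np.hypot(*(e-p[:2]).T)-p[2],[0,0,.038],loss='soft_l1',f_scale=.0005); print('flange in tool',s.x,len(e)); print('z',np.median(q[:,2])-t[2])
print('world', (M[:2,:2]@s.x[:2])+t[:2])
```

```text
g 260 [281.5 147.5] [0.52777134 0.12312848 0.098     ]
y 297 [327.51515152 166.75420875] [0.53856716 0.16149121 0.098     ]
r 266 [219.44360902 211.30075188] [0.58573471 0.07782517 0.098     ]
r 278 [343.94604317 210.99280576] [0.57345406 0.18081698 0.098     ]
flange in tool [-0.00076937  0.00113401  0.03705379] 69
z -0.01857298314160405
world [0.58018688 0.12932225]
```

Request:
{"method": "arm_command", "body": {"plan": "0.001 0 0.01 -0.1;0 0 0.02 0;0 0 0.02 0;0 0 0.015 0;0 0 0.008 0;0 0 0.005 0;0 0 0.005 0;0 0 0 0"}}

```text
clock: 16.9
tcp_pos: [0.5784, 0.1291, 0.1437]
orientation: [-0.187, 3.136, -0.0]
contact_force: [-0.3, -0.5, -2.1]
grip_width: 0.0189
gripper_force: 59.1
```

Request:
{"method": "arm_command", "body": {"plan": "0 0 0.004 0;0 0 0.004 0;0 0 0.003 0;0 0 0.003 0;0 0 0 0"}}

```text
clock: 17.52
tcp_pos: [0.5782, 0.1291, 0.1294]
orientation: [0.188, -3.135, -0.0]
contact_force: [-0.1, -1.6, -1.1]
grip_width: 0.019
gripper_force: 59.1
```

Request:
{"method": "arm_command", "body": {"plan": "0 0 0.002 0;0 0 0.002 0;0 0 0.001 0;0 0 0.001 0;0 0 0 0"}}

```text
clock: 18.15
tcp_pos: [0.5784, 0.1291, 0.1242]
orientation: [-0.188, 3.136, -0.001]
contact_force: [-2.5, -3.3, 5.1]
grip_width: 0.0192
gripper_force: 59.7
```

Request:
{"method": "arm_command", "body": {"plan": "0 0 0.001 0;0 0 0 0;0 0 0 0", "grip_force": 80}}

```text
clock: 18.52
tcp_pos: [0.5784, 0.1291, 0.1242]
orientation: [-0.187, 3.136, -0.002]
contact_force: [-7.5, -4.4, 14.0]
grip_width: 0.019
gripper_force: 81.0
```

Request:
{"method": "arm_command", "body": {"plan": "0 0 0 4;0 0 0 5;0 0 0 5;0 0 0 5;0 0 0 5;0 0 0 5;0 0 0 4;0 0 0 0;0 0 0 0"}}

```text
clock: 19.65
tcp_pos: [0.5791, 0.1294, 0.1242]
orientation: [0.711, 3.058, 0.0]
contact_force: [-4.1, -3.0, 10.4]
grip_width: 0.0191
gripper_force: 80.4
```

Run:
```python
from h import *
go(.5796,.129,.1245,141.75); o=r.get_obs(); print(o['contact_force'],o['moment'],o['joints'])
```

```text
tcp [0.5791 0.1294 0.1242] yaw 153.83 -> shift [-0.0006 -0.0001 -0.0003] turn 12.08 t 19.6
[-4.10660554 -3.01702948 10.40358707] [-0.75394095  0.81852436 -0.04673393] [ 0.15084599  0.56345858 -0.63443021  1.82742362  0.4217868   0.88714109
  0.43267622]
```

Request:
{"method": "arm_command", "body": {"plan": "0 0 0 4;0 0 0 4;0 0 0 4;0 0 0 0;0 0 0 0;0 0 0 0;0 0 0 0"}}

```text
clock: 20.52
tcp_pos: [0.5789, 0.1291, 0.1242]
orientation: [1.027, 2.967, -0.0]
contact_force: [-5.0, -3.4, 10.9]
grip_width: 0.0192
gripper_force: 80.5
```

Run:
```python
from h import *
go(.5796,.129,.1245,141.75); o=r.get_obs(); print(o['contact_force'],o['moment'],o['gripper_force'])
t,M=pose(); im,d=save('wrist','w6'); bar(d,t,M,.14,[.5796,.129],.04)
hsv=cv2.cvtColor(im,cv2.COLOR_RGB2HSV)
for n,lo,hi in(('g',50,75),('y',18,32),('r',0,5)):
    m=cv2.inRange(hsv,(lo,110,50),(hi,255,255)); k,l,s,c=cv2.connectedComponentsWithStats(m)
    for i in range(1,k):
        w=wplane(c[i,:1],c[i,1:],.098,t,M)[0]
        if s[i,4]>60 and np.hypot(*(w[:2]-[.58,.13]))<.09: print(n,s[i,4],c[i],w)
P=wcloud(d,t,M).reshape(-1,3); rr=np.hypot(*(P[:,:2]-[.5796,.129]).T)
print('flange z',np.median(P[(rr<.036)&(P[:,2]<.112),2]),'guard z',np.median(P[(rr>.045)&(rr<.07)&(P[:,2]<.105)&(P[:,2]>.085),2]))
```

```text
tcp [0.5789 0.1291 0.1242] yaw 141.84 -> shift [-0.0006  0.0003 -0.0003] turn 0.09 t 20.5
[-5.01157497 -3.38393177 10.90921573] [-0.83149352  0.95196826 -0.0485785 ] 80.50441861152649
bar z 0.13983970079589508 7796
((0.5768668055534363, 0.1293552666902542), (0.04328298196196556, 0.06247589364647865), 31.363407135009766) [0.57481841 0.13338461] ang 142.0456676440535
g 661 [206.12556732 199.88350983] [0.5277552  0.12269595 0.098     ]
y 854 [279.98946136 168.97423888] [0.53860547 0.16099291 0.098     ]
r 749 [353.91588785 200.14285714] [0.57334625 0.18044766 0.098     ]
flange z 0.10561710594545151 guard z 0.09770382022054827
```

View pics/w6.png

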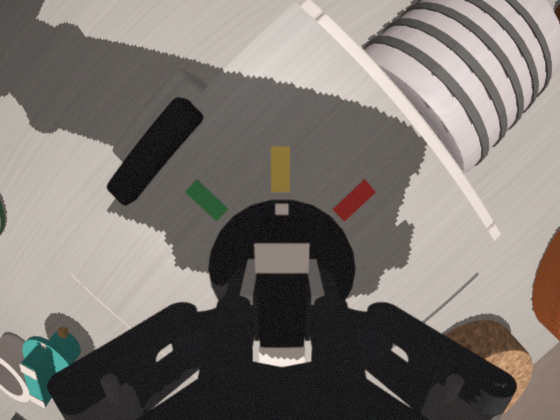

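The bar and flange tick at (281,209) line up with the yellow mark at (280,169). The flange lies on the guard and the grip is at 80 N, so I'll hand in.

```bash
python3 -c "
from h import *
print(ticket.hand_in())"
```

```text
the job is handed in; nothing more can be done
None
```

I handed the job in at about 20.5 s of the 58 s allowed. The guard is shut, the cap is seated with its bar on the yellow half marks, and the gripper still holds it at about 80 N. I could not read the rotor angle directly, and the hand-in returned no verdict.

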